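# Stand each colourant on its own drip dish

### The job

Put the potter's colourants back in order: stand each of the three small bottles and the olive tin in the drip dish glazed in its own colour, flat on the dish's floor inside the rim. Keep them from tipping over on the way, and leave the beige jar and the pale blue cup where they are.

Things in the scene. Friction and masses are not known exactly. Their poses are not given: they have to be found in the camera images.
- maroon_pot_mid (a point): small round bottle, dark red (maroon) body 32 mm across, white cap 26 mm across and 13 mm high on top; 53 mm tall in all, about 50 g, loose, standing upright; can be gripped by body or cap. The point is its centre, 26.5 mm above its underside; z axis up along the container.
- navy_pot_mid (a point): small round bottle, dark slate-blue (navy) body 32 mm across, white cap 26 mm across and 12 mm high on top; 48 mm tall in all, about 50 g, loose, standing upright; can be gripped by body or cap. The point is its centre, 24 mm above its underside; z axis up along the container.
- white_pot_mid (a point): small round bottle, off-white body 32 mm across, white cap 26 mm across and 10 mm high on top; 44 mm tall in all, about 50 g, loose, standing upright; can be gripped by body or cap. The point is its centre, 22 mm above its underside; z axis up along the container.
- olive_tin_mid (a point): round olive-gold tin with an olive lid, 68 mm across at the widest and 74 mm tall, about 220 g, loose, standing upright; grip it across the body. The point is its centre, 37 mm above its underside; z axis up along the container.
- maroon_dish_floor (a point): low round maroon glazed drip dish, fixed to the bench: 62 mm outside, 52 mm inside across the recess, inner floor 5 mm and rim 12 mm above the bench. The point is the centre of the inner floor; z up.
- navy_dish_floor (a point): low round navy glazed drip dish, fixed to the bench: 62 mm outside, 52 mm inside across the recess, inner floor 5 mm and rim 12 mm above the bench. The point is the centre of the inner floor; z up.
- white_dish_floor (a point): low round white glazed drip dish, fixed to the bench: 62 mm outside, 52 mm inside across the recess, inner floor 5 mm and rim 12 mm above the bench. The point is the centre of the inner floor; z up.
- olive_dish_floor (a point): low round olive glazed drip dish, fixed to the bench: 98 mm outside, 88 mm inside across the recess, inner floor 5 mm and rim 12 mm above the bench. The point is the centre of the inner floor; z up.
- beige_jar_mid (a point): bystander: small beige open-necked porcelain jar, 66 mm across and 82 mm tall, loose. The point is its centre, 41 mm above its underside. Not to be moved.
- blue_cup_mid (a point): bystander: pale blue open cup, 84 mm across and 115 mm tall, loose, on the part of the bench nearer the robot (about 6 mm higher). The point is its centre, 57.5 mm above its underside. Not to be moved.
Not all that is in view belongs to the job. What is shaped like the part that bears olive_dish_floor but purple is not meant.

How it is judged (in metres and radians):
At the end, for the whole second after the job is handed in: Each of the maroon, navy and white bottles and the olive tin stands upright (within 0.1 rad) and flat on the inner floor of the dish of its own colour (height within 3 mm above and 4 mm below, centre within 14 mm of the dish's centre), at rest and released (horizontal distance between maroon_pot_mid and maroon_dish_floor below 0.014 m and z of maroon_pot_mid in the frame of maroon_dish_floor between 0.0225 and 0.0295 m and angle between each of maroon_pot_mid, navy_pot_mid, white_pot_mid, olive_tin_mid's own z axis and vertical below 0.1 rad and horizontal distance between navy_pot_mid and navy_dish_floor below 0.014 m and z of navy_pot_mid in the frame of navy_dish_floor between 0.02 and 0.027 m and horizontal distance between white_pot_mid and white_dish_floor below 0.014 m and z of white_pot_mid in the frame of white_dish_floor between 0.018 and 0.025 m and horizontal distance between olive_tin_mid and olive_dish_floor below 0.014 m and z of olive_tin_mid in the frame of olive_dish_floor between 0.033 and 0.04 m and linear speed of each of maroon_pot, navy_pot, white_pot, olive_tin below 0.02 m/s); the robot touches nothing.
It fails at once if a bottle or the tin is tipped over (more than 40 degrees from upright) (angle between any of maroon_pot_mid, navy_pot_mid, white_pot_mid, olive_tin_mid's own z axis and vertical above 0.7 rad).
It fails at once if the beige jar is moved more than 25 mm (distance of beige_jar_mid from where it was at the start of the episode above 0.025 m).
It fails at once if the pale blue cup is moved more than 25 mm (distance of blue_cup_mid from where it was at the start of the episode above 0.025 m).
It also fails if it takes over 115 s, if anything falls off the work surface, if the arm or the gripper's body presses on something with over 40 N, if the wrist force passes 120 N, or if a joint passes its speed limit or range.

### The arm

A 6-joint arm with a two-finger parallel gripper is mounted at the origin on the work surface; the furniture and walls round the work are solid. World frame = base frame: x ahead of the robot, y to its left, z up, the work surface at z = 0. Lengths are in m, angles in degrees, forces in N, time in s.
With the tool pointing down it reaches from about 0.325 to 0.775 m from the base axis. Payload 5.5 kg.
Tool frame: the origin (TCP) lies at the very end of the fingers, on their centre line; the grasp point (between the pads) lies 19 mm behind it; z points along the fingers, y is the line along which they close (so a half turn about z gives the same grasp; the last joint's range is limited). The gripper opens to 88 mm and grips with 3 to 60 N. Pads are 20 mm wide; open, the fingers measure 115 mm over their backs; the gripper's body (75 mm by 178 mm) begins 61 mm behind the grasp point.
Start: joints at [-72.519, 5.22, 70.514, -0, 104.267, -3.249], TCP at [0.212, -0.561, 0.223] pointing down, gripper open.
Joint ranges: [-164.24, 164.24], [-49.07, 125.15], [9.68, 141.18], [-86.29, 266.29], [3.28, 154.24], [-151.56, 151.56]. Speed limits (degrees/s): [147.25, 147.25, 172.46, 180, 180, 180].

### API

Orientations are given as [roll, pitch, yaw] about the fixed x, y, z axes, in that order (R = Rz(yaw) Ry(pitch) Rx(roll)).
In Python, from cell import status, viewer, order gives the robot as it stands. The module is installed in compiled form; this text tells all that it offers.
- The arm moves only by the tool drive_tool, never from a script. Its argument "rows" is text: rows parted by semicolons, each of 7 numbers parted by spaces: the turn, a rotation vector about the tool's x, y, z in rad, then the shift along the tool's x, y, z in cm, then the closure, from -1 (fully open) to 1 (shut). In form: rx ry rz tx ty tz hand; .... A call has 1 to 10 rows; each row is the pose to reach, as a shift and turn from the pose commanded when the call began, along the tool's axes at that moment; what a row does not reach only later rows make up. A row lasts 1/12 s, in which the tool goes at most 41.7 mm and 7.16 degrees, less where a joint would pass 70% of its speed; a pose out of reach is approached as far as the arm can. A call with a gripper value outside its range is refused whole. The fingers move at their own pace and stop on an object; "grip_force" is the grip in N (left out, the last holds). Time passes only in rows, so rows that repeat a pose let the fingers close. It gives the time, the measured TCP pose, the force, the opening and the grip force at its end, in the units of the state.
- status.observe(): the state, without advancing time (a new reading comes with each control period).
- viewer.capture(name): name is "scene" or "top"; returns (picture, depth): 480x640x3 uint8, red, green, blue; 480x640 float32, m along the optical axis (not along the pixel's ray), 0 where there is no reading.
- viewer.calibration(name): a dict with "K" (3x3 intrinsics, pixels), "camera_from_world" (4x4, takes a point from world to camera coordinates). Camera axes: x right, y down, z forward; pixel columns grow to the right and rows downward; lengths in m; the calibration is good to about 2 mm. A picture is of the moment at which its call begins. calibration takes no time and is no camera call.
- order.finish_job(): hands the job in; it is judged then, once.
The state is a dict: "time": time; "q": joint angles; "qd": joint speeds; "effort": joint torques, N m; "position": TCP position; "orientation": TCP orientation; "force": force on the tool from outside, world axes, zero at the start; "moment": the same for the moment, N m; "gripper_width": finger opening in m; "grasp_force": force on a finger pad.
Only numpy, scipy, OpenCV 4.12 (cv2) and the standard library are available. Lean on these libraries where they do the work, as an engineer would, in place of code of your own. Each camera call takes 0.05 s, during which the arm holds its last target. There are 200 camera calls.

## Working session

There is one attempt and no reset: what is moved stays moved. The work goes in short steps, Python scripts to look and compute and a tool call to move; the robot and the scene stay as the last step left them, time stands still between calls to the robot, and variables do not carry over. Pictures are saved under pics/ and viewed, at most 14 in all, crops included, and the job is handed in when it is done.

Besides the shell and the picture viewer there is one more tool, called after "Emit:" by a JSON object that holds its "op" and its "data". drive_tool: Moves the arm, as the interface text tells. Its arguments: {"type":"object","properties":{"rows":{"type":"string"},"grip_force":{"type":"number"}},"required":["rows"]}

```bash
mkdir -p pics; cat > h.py <<'E'
import numpy as np,cv2
from cell import status,viewer,order
def grab(n):
    p,d=viewer.capture(n);c=viewer.calibration(n);K=np.array(c["K"]);T=np.array(c["camera_from_world"])
    v,u=np.mgrid[:480,:640]
    P=np.stack([(u-K[0,2])/K[0,0]*d,(v-K[1,2])/K[1,1]*d,d],-1)
    W=(P-T[:3,3])@T[:3,:3]
    W[d==0]=np.nan
    return p,d,W
E
python3 - <<'E'
from h import *
for n in("scene","top"):
    p,d,W=grab(n);cv2.imwrite(f"pics/{n}0.png",p[:,:,::-1]);np.savez(f"{n}0.npz",p=p,d=d,W=W)
    print(np.linalg.inv(viewer.calibration(n)["camera_from_world"])[:3].round(2).tolist())
s=status.observe();print(s["time"],s["position"],s["orientation"],s["gripper_width"])
E
```

```text
[[0.83, -0.43, 0.35, 0.1], [-0.55, -0.66, 0.51, -0.69], [0.01, -0.62, -0.78, 1.1]]
[[-0.0, -0.99, 0.12, 0.43], [-1.0, 0.0, 0.01, -0.02], [-0.01, -0.12, -0.99, 1.26]]
0.1 [ 0.21228568 -0.56090207  0.22162882] [-1.79898436e+02 -5.01502516e-03  2.07308780e+01] 0.08794502091504994
```

View pics/top0.png

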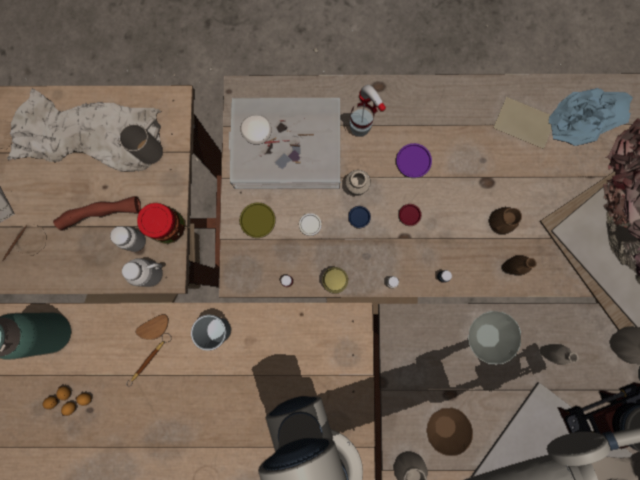

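View pics/scene0.png

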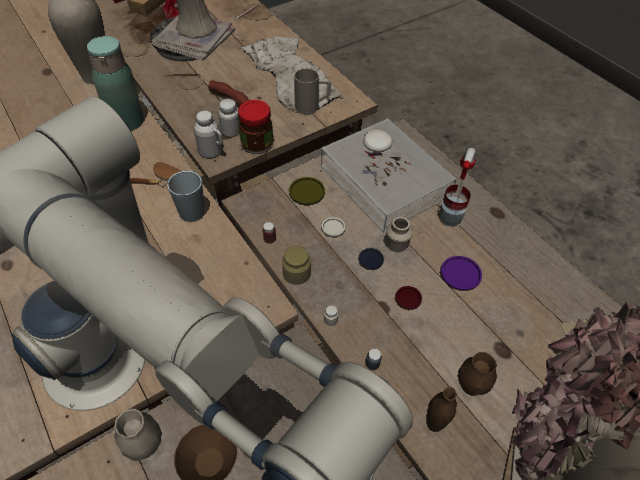

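The top view shows the bottles at maroon (287,281), white (393,282) and navy (446,276), with the tin at (335,280). The dishes are olive (257,220), white (310,225), navy (359,217) and maroon (410,215). The decoy is the purple dish at (413,161); the olive dish at (257,220) matches by colour. The jar is at (357,182) and the cup at (209,333). Next I'll measure them and confirm with a crop.

```bash
python3 - <<'E'
from h import *
z=np.load("top0.npz");p,W=z["p"],z["W"]
print("bench z",[np.round(W[r,c],4).tolist() for r,c in((255,380),(200,285),(270,310),(320,300),(262,420))])
H=dict(maroon=(287,281),tin=(335,280),white=(393,282),navy=(446,276),olD=(257,220),whD=(310,225),naD=(359,217),maD=(410,215),jar=(357,182),cup=(209,333))
zb=np.nanmedian(W[250:260,300:420,2])
hsv=cv2.cvtColor(p,cv2.COLOR_RGB2HSV)
for k,(u,v) in H.items():
    r=30 if k in("tin","olD","jar","cup") else 20
    S=W[v-r:v+r,u-r:u+r].reshape(-1,3)
    S=S[np.isfinite(S[:,2])]
    h=S[:,2]-zb
    if k[-1]=="D": m=(h>0.003)&(h<.025); m&=np.hypot(*(S[:,:2]-W[v,u,:2]).T)<.065
    else:
        top=np.percentile(h[np.hypot(*(S[:,:2]-W[v,u,:2]).T)<.02],95); m=h>top-.008
        m&=np.hypot(*(S[:,:2]-W[v,u,:2]).T)<.06
    Q=S[m]; (cx,cy),rr=cv2.minEnclosingCircle(Q[:,:2].astype(np.float32))
    print(k,m.sum(),"mean",Q[:,:2].mean(0).round(4),"circ",round(cx,4),round(cy,4),"r",round(rr,4),"top z",np.percentile(Q[:,2],90).round(4),W[v,u].round(3))
c=cv2.resize(p[150:310,220:470],(800,512),interpolation=cv2.INTER_CUBIC);cv2.imwrite("pics/crop0.png",c[:,:,::-1])
E
```

```text
bench z [[0.5531, -0.1618, -0.0023], [0.7055, 0.0967, -0.0001], [0.513, 0.0278, -0.0025], [0.3798, 0.054, 0.003], [0.5333, -0.2684, 0.0033]]
maroon 76 mean [0.4827 0.0882] circ 0.4829 0.0883 r 0.0126 top z 0.0558 [0.481 0.085 0.05 ]
tin 359 mean [ 0.4837 -0.0383] circ 0.4839 -0.0382 r 0.0275 top z 0.0773 [ 0.482 -0.038  0.073]
white 82 mean [ 0.4794 -0.189 ] circ 0.4795 -0.1894 r 0.0131 top z 0.0471 [ 0.478 -0.189  0.041]
navy 84 mean [ 0.4943 -0.326 ] circ 0.4945 -0.3267 r 0.0137 top z 0.0508 [ 0.493 -0.325  0.051]
olD 936 mean [0.6482 0.1708] circ 0.6474 0.1707 r 0.0649 top z 0.0128 [0.648 0.171 0.011]
whD 482 mean [0.637  0.0287] circ 0.6348 0.0284 r 0.0628 top z 0.0132 [0.634 0.028 0.01 ]
naD 463 mean [ 0.6567 -0.1044] circ 0.6539 -0.1027 r 0.0637 top z 0.0136 [ 0.656 -0.105  0.007]
maD 478 mean [ 0.6622 -0.2429] circ 0.6604 -0.2454 r 0.0637 top z 0.0135 [ 0.661 -0.244  0.009]
jar 94 mean [ 0.743  -0.1001] circ 0.7431 -0.1 r 0.0218 top z 0.0855 [ 0.754 -0.101  0.006]
cup 154 mean [0.3513 0.2858] circ 0.3552 0.2693 r 0.042 top z 0.1228 [0.347 0.293 0.01 ]
```

View pics/crop0.png

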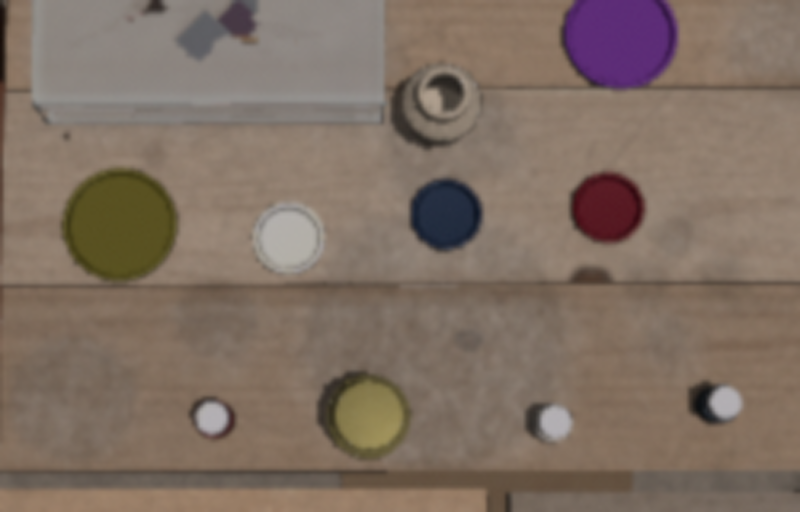

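The crop confirms the four coloured dishes and that the purple one at the upper right is the decoy. I'll pick the navy bottle first, with yaw 0 and the fingers closing along y.

Emit:
{"op": "drive_tool", "data": {"rows": "0 0 0.362 34.7 -11.9 10.3 -1;0 0 0.362 34.7 -11.9 10.3 -1;0 0 0.362 34.7 -11.9 10.3 -1;0 0 0.362 34.7 -11.9 10.3 -1;0 0 0.362 34.7 -11.9 10.3 -1;0 0 0.362 34.7 -11.9 10.3 -1;0 0 0.362 34.7 -11.9 10.3 -1;0 0 0.362 34.7 -11.9 10.3 -1;0 0 0.362 34.7 -11.9 10.3 -1;0 0 0.362 34.7 -11.9 10.3 -1", "grip_force": 12}}

```text
time: 0.93
position: [0.4974, -0.3222, 0.1165]
orientation: [-179.8, 0.1, 0.3]
force: [0.0, 0.6, -0.6]
gripper_width: 0.0882
grasp_force: 0.0
```

Emit:
{"op": "drive_tool", "data": {"rows": "0 0 0 0 0 0 -1;0 0 0 0 0 0 -1;0 0 0 0 0 0 -1;0 0 0 0 0 0 -1"}}

```text
time: 1.27
position: [0.4939, -0.3286, 0.1205]
orientation: [179.9, -0.0, -0.1]
force: [0.6, -0.2, -0.1]
gripper_width: 0.0878
grasp_force: 0.0
```

```bash
python3 - <<'E'
from h import *
for n in("scene","top"):
    p,d,W=grab(n);np.savez(f"{n}1.npz",p=p,d=d,W=W)
    cv2.imwrite(f"pics/{n}1.png",p[:,:,::-1])
s=status.observe();print(s["time"],s["position"],s["orientation"],s["force"])
E
```

```text
1.3667 [ 0.49400993 -0.3284296   0.12040648] [ 1.79951780e+02 -4.63999332e-02 -1.38728833e-01] [-0.35110773 -0.333632   -0.93800088]
```

View pics/scene1.png

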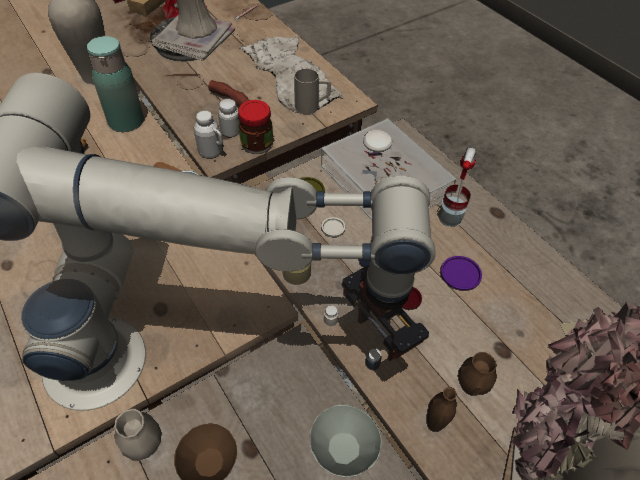

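The scene view shows the gripper at (390,310) straddling above the navy bottle at (374,357). I'll descend and grip.

Emit:
{"op": "drive_tool", "data": {"rows": "0 0 0 0 -0.2 3 -1;0 0 0 0 -0.2 6 -1;0 0 0 0 -0.2 8.5 -1;0 0 0 0 -0.2 10 -1;0 0 0 0 -0.2 10.8 -1;0 0 0 0 -0.2 10.8 -1;0 0 0 0 -0.2 10.8 -1;0 0 0 0 -0.2 10.8 -1"}}

```text
time: 2.03
position: [0.4955, -0.326, 0.0136]
orientation: [179.9, -0.1, -0.0]
force: [0.6, 0.1, 0.5]
gripper_width: 0.0875
grasp_force: 0.0
```

Emit:
{"op": "drive_tool", "data": {"rows": "0 0 0 0 0 0 1;0 0 0 0 0 0 1;0 0 0 0 0 0 1;0 0 0 0 0 0 1;0 0 0 0 0 0 1;0 0 0 0 0 0 1;0 0 0 0 0 0 1;0 0 0 0 0 0 1;0 0 0 0 0 0 1;0 0 0 0 0 0 1"}}

```text
time: 2.87
position: [0.4948, -0.3251, 0.0116]
orientation: [180.0, 0.0, -0.0]
force: [0.2, -0.3, -1.1]
gripper_width: 0.0309
grasp_force: 12.0
```

Emit:
{"op": "drive_tool", "data": {"rows": "0 0 0 0 0 -2 1;0 0 0 0 0 -5 1;0 0 0 0 0 -8 1;0 0 0 1 -1.4 -9 1;0 0 0 3 -4.1 -9 1;0 0 0 5 -6.8 -9 1;0 0 0 7 -9.6 -9 1;0 0 0 9 -12.3 -9 1;0 0 0 11 -15 -9 1;0 0 0 13 -17.8 -9 1"}}

```text
time: 3.7
position: [0.6255, -0.1457, 0.1014]
orientation: [-180.0, 0.0, -0.0]
force: [1.9, -0.9, -0.5]
gripper_width: 0.0308
grasp_force: 12.0
```

Emit:
{"op": "drive_tool", "data": {"rows": "0 0 0 1.8 -2.5 0 1;0 0 0 2.8 -3.8 0 1;0 0 0 3.15 -4.3 0 1;0 0 0 3.15 -4.3 0 1;0 0 0 3.15 -4.3 0 1;0 0 0 3.15 -4.3 0 1"}}

```text
time: 4.2
position: [0.6556, -0.1058, 0.1016]
orientation: [180.0, 0.0, -0.1]
force: [-0.1, 0.0, -0.6]
gripper_width: 0.0306
grasp_force: 12.0
```

```bash
python3 - <<'E'
from h import *
for n in("scene","top"):
    p,d,W=grab(n);np.savez(f"{n}2.npz",p=p,d=d,W=W)
    cv2.imwrite(f"pics/{n}2.png",p[:,:,::-1])
a=cv2.imread("pics/scene2.png")[170:380,250:530];cv2.imwrite("pics/c2.png",cv2.resize(a,(800,600)))
s=status.observe();print(s["time"],s["position"],s["orientation"],s["force"],s["gripper_width"])
E
```

```text
4.3 [ 0.65573461 -0.10569914  0.10185922] [ 1.79978817e+02 -2.72015071e-03 -1.26239944e-01] [ 0.12554796 -1.48490567 -1.31100445] 0.03070061797521862
```

View pics/c2.png

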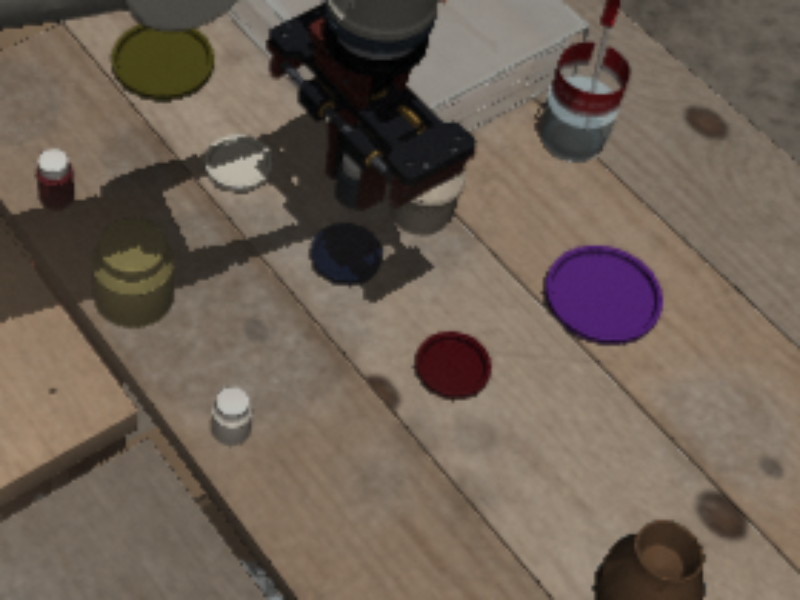

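The crop shows the navy bottle hanging upright in the fingers at (355,180), above its dish at (346,253). I'll lower it 8.5 cm and release.

Emit:
{"op": "drive_tool", "data": {"rows": "0 0 0 0 0 3 1;0 0 0 0 0 5.5 1;0 0 0 0 0 7.3 1;0 0 0 0 0 8.2 1;0 0 0 0 0 8.45 1;0 0 0 0 0 8.45 1;0 0 0 0 0 8.45 1;0 0 0 0 0 8.45 1;0 0 0 0 0 8.45 1"}}

```text
time: 5.05
position: [0.657, -0.1043, 0.0184]
orientation: [180.0, -0.1, -0.0]
force: [0.5, 0.1, -0.8]
gripper_width: 0.0307
grasp_force: 12.0
```

Emit:
{"op": "drive_tool", "data": {"rows": "0 0 0 0 0 0 -0.2;0 0 0 0 0 0 -0.5;0 0 0 0 0 0 -1;0 0 0 0 0 0 -1;0 0 0 0 0 0 -1;0 0 0 0 0 0 -1;0 0 0 0 0 0 -1;0 0 0 0 0 0 -1"}}

```text
time: 5.72
position: [0.6563, -0.1041, 0.0171]
orientation: [-180.0, 0.0, -0.0]
force: [0.3, -0.4, -0.3]
gripper_width: 0.0809
grasp_force: 0.0
```

Emit:
{"op": "drive_tool", "data": {"rows": "0 0 0 0 0 -2 -1;0 0 0 0 0 -5 -1;0 0 0 0 0 -8 -1;0 0 0 -2 1 -10 -1;0 0 0 -5 2.4 -10 -1;0 0 0 -8 3.8 -10 -1;0 0 0 -11 5.2 -10 -1;0 0 0 -14 6.7 -10 -1;0 0 0 -16.5 8 -10 -1;0 0 0 -17.7 8.45 -10 -1"}}

```text
time: 6.55
position: [0.4769, -0.19, 0.1174]
orientation: [179.9, 0.0, -0.1]
force: [-0.6, -0.1, 0.2]
gripper_width: 0.088
grasp_force: 0.0
```

Emit:
{"op": "drive_tool", "data": {"rows": "0 0 0 0 0 0 -1;0 0 0 0 0 0 -1;0 0 0 0 0 0 -1"}}

```text
time: 6.8
position: [0.48, -0.1883, 0.1173]
orientation: [-180.0, -0.0, -0.0]
force: [1.2, 1.2, -0.7]
gripper_width: 0.0878
grasp_force: 0.0
```

```bash
python3 - <<'E'
from h import *
p,d,W=grab("top");np.savez("top3.npz",p=p,d=d,W=W);cv2.imwrite("pics/top3.png",cv2.resize(p[150:310,220:470],(800,512))[:,:,::-1])
s=status.observe();print(s["time"],s["position"],s["orientation"],s["force"],s["gripper_width"])
E
```

```text
6.85 [ 0.48010235 -0.18810648  0.1171548 ] [-1.79985427e+02 -2.06036909e-02  3.11917455e-02] [0.81874029 0.25119019 1.15824598] 0.08796123383641012
```

View pics/top3.png

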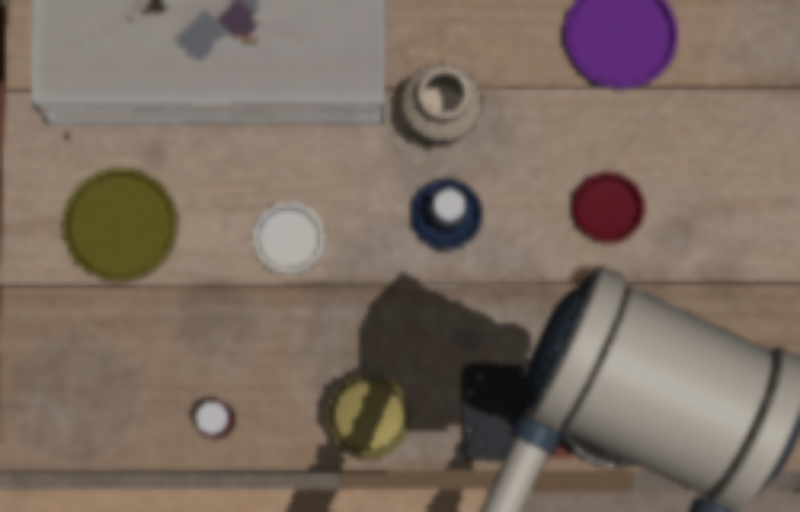

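The navy bottle stands in its dish at (448,205); the slight offset is parallax. The jar hasn't moved. Next is the white bottle.

Emit:
{"op": "drive_tool", "data": {"rows": "0 0 0 0 0.1 3 -1;0 0 0 0 0.1 6 -1;0 0 0 0 0.1 8.5 -1;0 0 0 0 0.1 10 -1;0 0 0 0 0.1 10.5 -1;0 0 0 0 0.1 10.5 -1;0 0 0 0 0.1 10.5 -1;0 0 0 0 0.1 10.5 -1"}}

```text
time: 7.52
position: [0.4806, -0.1898, 0.0138]
orientation: [179.9, -0.1, 0.0]
force: [0.9, -0.6, 0.3]
gripper_width: 0.0876
grasp_force: 0.0
```

Emit:
{"op": "drive_tool", "data": {"rows": "0 0 0 0 0 0 1;0 0 0 0 0 0 1;0 0 0 0 0 0 1;0 0 0 0 0 0 1;0 0 0 0 0 0 1;0 0 0 0 0 0 1;0 0 0 0 0 0 1;0 0 0 0 0 0 1;0 0 0 0 0 0 1;0 0 0 0 0 0 1"}}

```text
time: 8.35
position: [0.4793, -0.1896, 0.0121]
orientation: [-180.0, 0.0, -0.0]
force: [0.5, 0.9, -0.3]
gripper_width: 0.0307
grasp_force: 12.0
```

Emit:
{"op": "drive_tool", "data": {"rows": "0 0 0 0 0 -2 1;0 0 0 0 0 -5 1;0 0 0 0 0 -8 1;0 0 0 1 -1.4 -9 1;0 0 0 3 -4.2 -9 1;0 0 0 5 -7 -9 1;0 0 0 7 -9.8 -9 1;0 0 0 9 -12.6 -9 1;0 0 0 11 -15.4 -9 1;0 0 0 13 -18.2 -9 1"}}

```text
time: 9.18
position: [0.6101, -0.0061, 0.1019]
orientation: [180.0, 0.0, -0.0]
force: [-0.1, -0.5, 0.0]
gripper_width: 0.031
grasp_force: 12.0
```

Emit:
{"op": "drive_tool", "data": {"rows": "0 0 0 1.6 -2.2 0 1;0 0 0 2.4 -3.2 0 1;0 0 0 2.65 -3.55 0 1;0 0 0 2.65 -3.55 0 1;0 0 0 2.65 -3.55 0 1;0 0 0 2.65 -3.55 0 1"}}

```text
time: 9.68
position: [0.6354, 0.0264, 0.1023]
orientation: [180.0, 0.0, -0.1]
force: [-0.5, 0.3, -1.3]
gripper_width: 0.031
grasp_force: 12.0
```

Emit:
{"op": "drive_tool", "data": {"rows": "0 0 0 0 0 3 1;0 0 0 0 0 5.5 1;0 0 0 0 0 7.3 1;0 0 0 0 0 8.2 1;0 0 0 0 0 8.45 1;0 0 0 0 0 8.45 1;0 0 0 0 0 8.45 1;0 0 0 0 0 8.45 1;0 0 0 0 0 8.45 1"}}

```text
time: 10.43
position: [0.6365, 0.0278, 0.019]
orientation: [-180.0, -0.1, -0.0]
force: [-1.2, 0.1, 0.4]
gripper_width: 0.0311
grasp_force: 12.0
```

Emit:
{"op": "drive_tool", "data": {"rows": "0 0 0 0 0 0 1;0 0 0 0 0 0 -0.2;0 0 0 0 0 0 -0.5;0 0 0 0 0 0 -1;0 0 0 0 0 0 -1;0 0 0 0 0 0 -1;0 0 0 0 0 0 -1;0 0 0 0 0 0 -1;0 0 0 0 0 0 -1"}}

```text
time: 11.18
position: [0.6358, 0.0279, 0.0176]
orientation: [-180.0, 0.0, -0.0]
force: [0.5, 0.0, 0.7]
gripper_width: 0.081
grasp_force: 0.0
```

Emit:
{"op": "drive_tool", "data": {"rows": "0 0 0 0 0 -2 -1;0 0 0 0 0 -5 -1;0 0 0 0 0 -8 -1;0 0 0 -2 -0.8 -10 -1;0 0 0 -5 -2 -10 -1;0 0 0 -8 -3.2 -10 -1;0 0 0 -11 -4.3 -10 -1;0 0 0 -13.5 -5.3 -10 -1;0 0 0 -15.3 -6 -10 -1;0 0 0 -15.3 -6 -10 -1"}}

```text
time: 12.02
position: [0.4806, 0.0892, 0.1181]
orientation: [-180.0, -0.0, 0.1]
force: [-0.8, -0.1, 0.1]
gripper_width: 0.0878
grasp_force: 0.0
```

Emit:
{"op": "drive_tool", "data": {"rows": "0 0 0 0 0 0 -1;0 0 0 0 0 0 -1;0 0 0 0 0 0 -1"}}

```text
time: 12.27
position: [0.4836, 0.0876, 0.1176]
orientation: [180.0, -0.0, -0.0]
force: [-0.1, 0.4, 0.4]
gripper_width: 0.088
grasp_force: 0.0
```

```bash
python3 - <<'E'
from h import *
p,d,W=grab("top");np.savez("top4.npz",p=p,d=d,W=W)
for k,(u,v) in dict(white=(311,222),navy=(360,214)).items():
    S=W[v-12:v+12,u-12:u+12].reshape(-1,3);S=S[S[:,2]>.04]
    print(k,len(S),cv2.minEnclosingCircle(S[:,:2].astype(np.float32)),S[:,:2].mean(0),np.median(S[:,2]))
s=status.observe();print(s["time"],s["position"],s["orientation"],s["gripper_width"])
E
```

```text
white 78 ((0.6346104145050049, 0.027489876374602318), 0.014618386514484882) [0.63552241 0.02759145] 0.049430905917703105
navy 94 ((0.6556723713874817, -0.10405363142490387), 0.01577146351337433) [ 0.65543703 -0.10391188] 0.051977110300466596
12.3167 [0.48357623 0.08754715 0.11746166] [ 1.79990964e+02  1.36673510e-02 -4.92582636e-02] 0.08780287619301079
```

White and navy are centred at the right heights. Next is maroon.

Emit:
{"op": "drive_tool", "data": {"rows": "0 0 0 0 0 3 -1;0 0 0 0 0 6 -1;0 0 0 0 0 8.5 -1;0 0 0 0 0 10 -1;0 0 0 0 0 10.5 -1;0 0 0 0 0 10.5 -1;0 0 0 0 0 10.5 -1;0 0 0 0 0 10.5 -1"}}

```text
time: 12.98
position: [0.4841, 0.088, 0.0143]
orientation: [-180.0, -0.1, -0.0]
force: [0.0, -0.2, 0.4]
gripper_width: 0.0881
grasp_force: 0.0
```

Emit:
{"op": "drive_tool", "data": {"rows": "0 0 0 0 0 0 1;0 0 0 0 0 0 1;0 0 0 0 0 0 1;0 0 0 0 0 0 1;0 0 0 0 0 0 1;0 0 0 0 0 0 1;0 0 0 0 0 0 1;0 0 0 0 0 0 1;0 0 0 0 0 0 1;0 0 0 0 0 0 1"}}

```text
time: 13.82
position: [0.4829, 0.088, 0.0126]
orientation: [-180.0, -0.0, -0.0]
force: [1.0, 0.8, 0.4]
gripper_width: 0.0308
grasp_force: 12.0
```

Emit:
{"op": "drive_tool", "data": {"rows": "0 0 0 0 0 -2 1;0 0 0 0 0 -5 1;0 0 0 0 0 -8 1;0 0 0 0 0 -11 1;0 0 0 0 0 -13 1;0 0 0 0 0 -13 1"}}

```text
time: 14.32
position: [0.4851, 0.0882, 0.1482]
orientation: [-179.9, -0.5, -0.0]
force: [-0.1, -0.9, -0.4]
gripper_width: 0.0312
grasp_force: 12.0
```

Emit:
{"op": "drive_tool", "data": {"rows": "0 0 0 0.5 1 0 1;0 0 0 2 3.7 0 1;0 0 0 3.7 6.9 0 1;0 0 0 5.4 10.1 0 1;0 0 0 7.2 13.3 0 1;0 0 0 8.9 16.5 0 1;0 0 0 10.6 19.7 0 1;0 0 0 12.3 22.9 0 1;0 0 0 14 26.1 0 1;0 0 0 15.8 29.3 0 1"}}

```text
time: 15.15
position: [0.6402, -0.2075, 0.1391]
orientation: [-179.9, 0.2, -0.0]
force: [0.9, 0.3, -1.1]
gripper_width: 0.0307
grasp_force: 12.0
```

Emit:
{"op": "drive_tool", "data": {"rows": "0 0 0 1.3 2.4 0 1;0 0 0 1.8 3.5 0 1;0 0 0 2 3.85 0 1;0 0 0 2 3.85 0 1;0 0 0 2 3.85 0 1;0 0 0 2 3.85 0 1;0 0 0 2 3.85 0 1"}}

```text
time: 15.73
position: [0.6606, -0.2424, 0.1428]
orientation: [-180.0, -0.0, 0.1]
force: [-0.5, 0.7, -1.1]
gripper_width: 0.0312
grasp_force: 12.0
```

Emit:
{"op": "drive_tool", "data": {"rows": "0 0 0 0 0.1 3 1;0 0 0 0 0.1 6 1;0 0 0 0 0.1 9 1;0 0 0 0 0.1 11.2 1;0 0 0 0 0.1 12.2 1;0 0 0 0 0.1 12.45 1;0 0 0 0 0.1 12.45 1;0 0 0 0 0.1 12.45 1;0 0 0 0 0.1 12.45 1;0 0 0 0 0.1 12.45 1"}}

```text
time: 16.57
position: [0.6615, -0.2448, 0.0198]
orientation: [179.9, -0.1, -0.0]
force: [0.6, -0.0, -1.2]
gripper_width: 0.0308
grasp_force: 12.0
```

Emit:
{"op": "drive_tool", "data": {"rows": "0 0 0 0 0 0 -0.2;0 0 0 0 0 0 -0.5;0 0 0 0 0 0 -1;0 0 0 0 0 0 -1;0 0 0 0 0 0 -1;0 0 0 0 0 0 -1;0 0 0 0 0 0 -1;0 0 0 0 0 0 -1"}}

```text
time: 17.23
position: [0.6608, -0.2446, 0.0181]
orientation: [-180.0, 0.0, -0.0]
force: [0.5, -0.2, -0.4]
gripper_width: 0.0808
grasp_force: 0.0
```

Emit:
{"op": "drive_tool", "data": {"rows": "0 0 0 0 0 -2 -1;0 0 0 0 0 -5 -1;0 0 0 0 0 -8 -1;0 0 0 0 0 -11.5 -1;0 0 0 0 0 -14 -1;0 0 0 0 0 -14 -1"}}

```text
time: 17.73
position: [0.663, -0.2455, 0.1669]
orientation: [179.7, -0.6, -0.0]
force: [0.9, -0.7, 0.5]
gripper_width: 0.088
grasp_force: 0.0
```

Emit:
{"op": "drive_tool", "data": {"rows": "0 0 0 -1 -1.2 0 -1;0 0 0 -3.5 -4.1 0 -1;0 0 0 -6 -7 0 -1;0 0 0 -8.5 -9.9 0 -1;0 0 0 -11 -12.8 0 -1;0 0 0 -13.5 -15.7 0 -1;0 0 0 -16 -18.6 0 -1;0 0 0 -17.2 -20 0 -1;0 0 0 -17.7 -20.6 0 -1;0 0 0 -17.7 -20.6 0 -1"}}

```text
time: 18.57
position: [0.4833, -0.0376, 0.1583]
orientation: [180.0, -0.0, 0.1]
force: [0.6, -0.1, -0.4]
gripper_width: 0.088
grasp_force: 0.0
```

Emit:
{"op": "drive_tool", "data": {"rows": "0 0 0 0 0 0 -1;0 0 0 0 0 0 -1;0 0 0 0 0 0 -1;0 0 0 0 0 0 -1", "grip_force": 25}}

```text
time: 18.9
position: [0.4843, -0.0394, 0.1577]
orientation: [180.0, 0.0, -0.1]
force: [-0.5, -0.3, -0.9]
gripper_width: 0.0879
grasp_force: 0.0
```

```bash
python3 - <<'E'
from h import *
p,d,W=grab("scene");cv2.imwrite("pics/scene5.png",cv2.resize(p[150:390,230:550],(800,600))[:,:,::-1])
p,d,W=grab("top")
S=W[195:230,395:425].reshape(-1,3);S=S[S[:,2]>.045];print("maroon",len(S),S[:,:2].mean(0),np.median(S[:,2]))
s=status.observe();print(s["time"],s["position"],s["orientation"],s["gripper_width"])
E
```

```text
maroon 92 [ 0.65972014 -0.24402306] 0.057702274427055264
19.0 [ 0.48414391 -0.03916069  0.15779906] [-1.79999401e+02  3.86350401e-02 -6.71748385e-02] 0.0878146884602096
```

View pics/scene5.png

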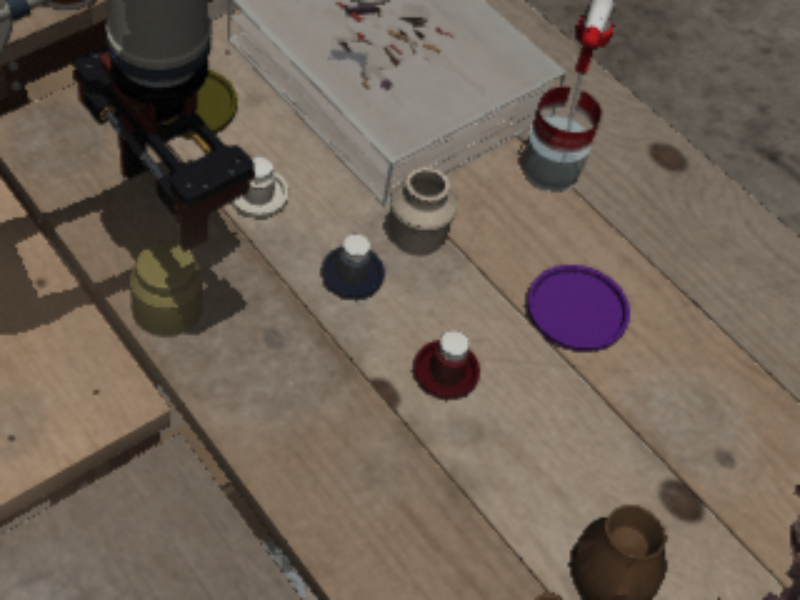

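The crop shows all three bottles upright in their dishes: white (260,185), navy (355,260) and maroon (450,360). The gripper is above the tin at (167,290), so I'll descend onto it.

Emit:
{"op": "drive_tool", "data": {"rows": "0 0 0 0 -0.1 3 -1;0 0 0 0 -0.1 5 -1;0 0 0 0 -0.1 7 -1;0 0 0 0 -0.1 9 -1;0 0 0 0 -0.1 11 -1;0 0 0 0 -0.1 13 -1;0 0 0 0 -0.1 14 -1;0 0 0 0 -0.1 14.2 -1;0 0 0 0 -0.1 14.2 -1;0 0 0 0 -0.1 14.2 -1"}}

```text
time: 19.83
position: [0.4846, -0.0377, 0.0173]
orientation: [180.0, -0.1, -0.0]
force: [-0.1, -0.8, 0.5]
gripper_width: 0.0879
grasp_force: 0.0
```

Emit:
{"op": "drive_tool", "data": {"rows": "0 0 0 0 0 0 1;0 0 0 0 0 0 1;0 0 0 0 0 0 1;0 0 0 0 0 0 1;0 0 0 0 0 0 1;0 0 0 0 0 0 1;0 0 0 0 0 0 1", "grip_force": 25}}

```text
time: 20.42
position: [0.4843, -0.0377, 0.0169]
orientation: [180.0, -0.1, -0.0]
force: [-1.0, 0.8, 4.9]
gripper_width: 0.0656
grasp_force: 25.0
```

Emit:
{"op": "drive_tool", "data": {"rows": "0 0 0 0 0 -1.5 1;0 0 0 0 0 -4 1;0 0 0 0 0 -6.5 1;0 0 0 0 0 -9 1;0 0 0 0 0 -10 1;0 0 0 0 0 -10 1;0 0 0 0 0 -10 1"}}

```text
time: 21.0
position: [0.4836, -0.0375, 0.115]
orientation: [-180.0, 0.1, -0.0]
force: [0.1, -0.1, -3.5]
gripper_width: 0.0658
grasp_force: 24.8
```

Emit:
{"op": "drive_tool", "data": {"rows": "0 0 0 0.8 -1 0 1;0 0 0 2.6 -3.3 0 1;0 0 0 4.6 -5.9 0 1;0 0 0 6.6 -8.4 0 1;0 0 0 8.6 -11 0 1;0 0 0 10.6 -13.5 0 1;0 0 0 12.6 -16 0 1;0 0 0 14.6 -18.6 0 1;0 0 0 15.8 -20.1 0 1;0 0 0 16.4 -20.9 0 1"}}

```text
time: 21.83
position: [0.6479, 0.1747, 0.1119]
orientation: [-180.0, 0.3, 0.1]
force: [-0.4, -0.3, -4.3]
gripper_width: 0.0654
grasp_force: 24.8
```

Emit:
{"op": "drive_tool", "data": {"rows": "0 0 0 0 0 0 1;0 0 0 0 0 0 1;0 0 0 0 0 0 1;0 0 0 0 0 0 1;0 0 0 0 0 0 1"}}

```text
time: 22.25
position: [0.6476, 0.1707, 0.1161]
orientation: [180.0, 0.0, -0.1]
force: [0.1, 0.5, -3.3]
gripper_width: 0.0657
grasp_force: 24.8
```

```bash
python3 - <<'E'
from h import *
p,d,W=grab("scene");cv2.imwrite("pics/scene6.png",cv2.resize(p[90:330,200:520],(800,600))[:,:,::-1])
s=status.observe();print(s["time"],s["position"],s["orientation"],s["gripper_width"],s["force"])
E
```

```text
22.3 [0.64768104 0.17076886 0.11632193] [-1.79998615e+02 -1.11215989e-02 -6.35727560e-02] 0.06549087561953935 [ 0.23085215 -0.4597262  -3.41658878]
```

View pics/scene6.png

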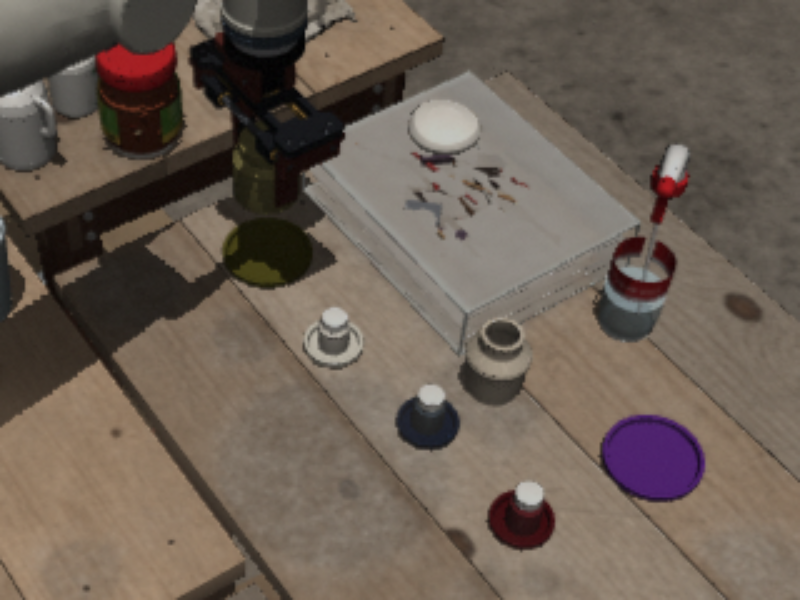

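The tin hangs upright at (260,180), above the olive dish at (268,250), and the way down is clear. I'll lower it 9.45 cm.

Emit:
{"op": "drive_tool", "data": {"rows": "0 0 0 0 0 2.5 1;0 0 0 0 0 5 1;0 0 0 0 0 7.3 1;0 0 0 0 0 8.7 1;0 0 0 0 0 9.25 1;0 0 0 0 0 9.45 1;0 0 0 0 0 9.45 1;0 0 0 0 0 9.45 1;0 0 0 0 0 9.45 1;0 0 0 0 0 9.45 1"}}

```text
time: 23.13
position: [0.6484, 0.1715, 0.0225]
orientation: [-180.0, -0.1, -0.0]
force: [-0.2, 0.2, -2.4]
gripper_width: 0.0655
grasp_force: 24.8
```

Emit:
{"op": "drive_tool", "data": {"rows": "0 0 0 0 0 0 0;0 0 0 0 0 0 -0.6;0 0 0 0 0 0 -1;0 0 0 0 0 0 -1;0 0 0 0 0 0 -1;0 0 0 0 0 0 -1;0 0 0 0 0 0 -1;0 0 0 0 0 0 -1"}}

```text
time: 23.8
position: [0.6479, 0.1714, 0.0217]
orientation: [-180.0, -0.0, -0.0]
force: [-0.3, 0.0, 0.2]
gripper_width: 0.0883
grasp_force: 0.0
```

Emit:
{"op": "drive_tool", "data": {"rows": "0 0 0 0 0 -1.5 -1;0 0 0 0 0 -4 -1;0 0 0 0 0 -7 -1;0 0 0 0 0 -10 -1;0 0 0 0 0 -13 -1;0 0 0 0 0 -15 -1;0 0 0 0 0 -15 -1;0 0 0 0 0 -15 -1"}}

```text
time: 24.47
position: [0.6486, 0.1716, 0.1732]
orientation: [-180.0, -0.2, -0.0]
force: [0.1, -0.0, -0.9]
gripper_width: 0.0879
grasp_force: 0.0
```

Emit:
{"op": "drive_tool", "data": {"rows": "0 0 0 -3 2 0 -1;0 0 0 -6 5 0 -1;0 0 0 -9 8 0 -1;0 0 0 -12 11 0 -1;0 0 0 -14 14 0 -1;0 0 0 -15 16 0 -1;0 0 0 -15 16 0 -1;0 0 0 -15 16 0 -1;0 0 0 -15 16 0 -1;0 0 0 -15 16 0 -1"}}

```text
time: 25.3
position: [0.498, 0.0123, 0.1704]
orientation: [-180.0, 0.1, 0.0]
force: [0.6, 0.2, -0.5]
gripper_width: 0.0878
grasp_force: 0.0
```

```bash
python3 - <<'E'
from h import *
p,d,W=grab("top");cv2.imwrite("pics/top7.png",p[:,:,::-1])
for k,(u,v,r,z) in dict(tin=(257,215,24,.06),white=(311,222,12,.04),navy=(360,214,12,.04),maroon=(410,212,12,.045),jar=(357,182,20,.075)).items():
    S=W[v-r:v+r,u-r:u+r].reshape(-1,3);S=S[S[:,2]>z]
    print(k,len(S),S[:,:2].mean(0).round(4),np.median(S[:,2]).round(4),S[:,2].std().round(4))
s=status.observe();print(s["time"],s["position"],s["force"],s["qd"])
E
```

```text
tin 541 [0.6192 0.1444] 0.0795 0.1999
white 146 [0.5949 0.0199] 0.0518 0.2403
navy 94 [ 0.6555 -0.1045] 0.0521 0.0043
maroon 91 [ 0.6602 -0.2435] 0.0578 0.004
jar 100 [ 0.7439 -0.1002] 0.0819 0.0027
25.35 [0.4980928  0.01239254 0.17068096] [ 0.41114627  0.1175861  -0.15985125] [ 0.27271163 -0.2237344  -0.28734174 -0.15670637  0.13891249  0.0081233 ]
```

View pics/top7.png

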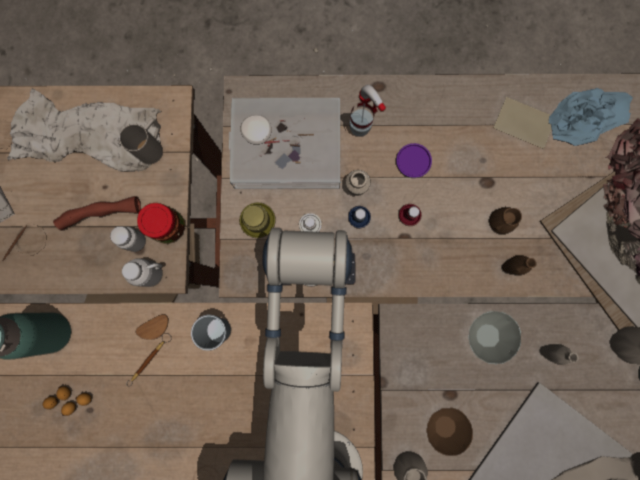

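The top view shows all four containers in their own dishes: tin (257,217), white (310,223), navy (360,216) and maroon (411,214). The jar and cup haven't moved. The arm spoiled the tin and white averages, so I'll recheck those two with the arm masked out, then hand in.

```bash
python3 - <<'E'
from h import *
p,d,W=grab("top");ok=True
for k,(u,v,r,z,c) in dict(tin=(257,217,22,.07,(.648,.171)),white=(311,222,12,.042,(.636,.028))).items():
    S=W[v-r:v+r,u-r:u+r].reshape(-1,3);S=S[(S[:,2]>z)&(S[:,2]<.1)]
    e=np.hypot(*(S[:,:2].mean(0)-c));ok&=e<.008
    print(k,len(S),S[:,:2].mean(0).round(4),np.median(S[:,2]).round(4),S[:,2].std().round(4))
if ok: print(order.finish_job())
E
```

```text
tin 365 [0.6469 0.1706] 0.0789 0.0026
white 79 [0.6357 0.0276] 0.0496 0.0025
the job is handed in; nothing more can be done
None
```

The job is handed in: the three bottles and the olive tin each stand upright in the dish of their own colour, within about 2 mm of centre by the last camera measurements. The jar and cup were left untouched, and the robot's clock read about 25 s of the 115 s allowed. The hand-in call gave no verdict.

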